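# Index the sample carousel back one notch at the code reader

### The job

The sample carousel was clicked on one notch too far, so the tube with the red cap has gone past the code reader unread. Without gripping or lifting anything, use light fingertip pushes: throw the ratchet pawl over clear of the teeth so that it stays up, push the carousel backward (clockwise from above) by one of its pegs until the red-capped tube stands at the reader's yellow pointer, then tip the pawl back in so that it drops fully into the notch. Leave the carousel on its spindle and do not disturb the things lying round it.

Things in the scene. Friction and masses are not known exactly. Their poses are not given: they have to be found in the camera images.
- stand: Fixed grey base. Origin on the bench (z = 0) on the upright axis of the carousel; z up. Its y axis points from that axis to the code reader, a black box 58 mm wide, 102 mm high, 125 to 167 mm from the axis, with a 7 mm wide yellow pointer at height 99 mm reaching in to 108 mm. The pawl stands in the direction -112.5 deg (from the base's x axis, counterclockwise from above).
- carousel (a joint): Carousel angle, rad: 0 when the red-capped tube is exactly at the pointer, growing counterclockwise from above (forward); one notch is 0.785. Starts at 0.74 to 0.98. Turns stiffly (1 N at a peg), stays where left. Forward the pawl clicks over the teeth; backward it blocks unless thrown up. The pawl drops fully into the notch only between about -0.06 and 0.10; further back it lands on a crest.
- hub_top (a point): Centre of the top of the black hub cap, 38 mm wide, 110 mm high, on the carousel's axis. The carousel is a white disc, top face 80 mm above the bench, with a steel ratchet rim of radius 100 to 116 mm: eight saw teeth 9 mm high (crests at 89 mm). Seven capped tubes are fixed in its eight stations on a circle of radius 60 mm; caps 17 mm wide, tops 125 mm above the bench.
- rotor_lift (a joint): Height in m by which the carousel is lifted off its seat; 0 when seated. It only rests there by its weight (about 0.9 kg).
- red_cap (a point): Centre of the top of the red cap, 60 mm from the axis. The other caps are black or dark grey.
- reader_line (a point): Point in front of the reader's pointer, 60 mm from the axis and 112 mm high: the red-capped tube belongs exactly here, seen from above. (Obstacle: a fixed microscope 380 mm high, about 310 x 180 mm, stands to the left round x = 0.74, y = 0.40; keep the arm and gripper clear of it.)
- peg0 (a point): Centre of the top of an upright grey peg on the carousel, 12 mm in diameter, 90 mm from the axis, top 113 mm above the bench and 33 mm above the disc. The four pegs 90 deg apart are made to be pushed; any will do.
- peg1 (a point): Top of the next peg counterclockwise, alike.
- peg2 (a point): Top of the third peg, alike.
- peg3 (a point): Top of the fourth peg, alike.
- pawl (a joint): Throw-over pawl, rad: 0 beak fully down in a notch, up to 0.35 while riding on a tooth, 1.2 thrown outward on its stop. Falls to the side it leans: inward below about 0.6, outward above; under 0.5 N at the knob. Level pivot, tangent to the carousel, 140 mm from the axis, 90 mm high, in a fork 127 to 156 mm from the axis, 102 mm high.
- pawl_knob (a point): Centre of the orange ball knob (18 mm wide) on the pawl's 56 mm lever. Pawl down: 110 mm from the carousel's axis, 137 mm high, leaning in over the rim; thrown over: 174 mm from the axis, 135 mm high; at the top of its swing 146 mm high. Push it radially: outward to lift the pawl, inward to put it back.
- tube_rack: White wire tube rack 150 x 100 x 108 mm behind the carousel; origin at the centre of its underside. Leave it alone.
- petri_a: Clear petri dish 58 mm wide, 15 mm high beside the carousel. Leave it alone.
- tally_counter: Chrome hand tally counter 71 x 55 x 24 mm beside the carousel. Leave it alone.
- blue_pen: Blue and white pen 148 mm long, lying in front of the carousel. Leave it alone.

How it is judged:
By the outcome, as a careful person would: the job done as asked, in the order asked, and still so for the second after the job is handed in, with the robot touching nothing.
It also fails if it takes over 61 s, if anything falls off the work surface, if the arm or the gripper's body presses on something with over 40 N, if the wrist force passes 120 N, or if a joint passes its speed limit or range.

### The arm

A 7-joint arm with a two-finger parallel gripper is mounted at the origin on a cart in front of the work surface, level with it; the furniture and walls round the work are solid. World frame = base frame: x ahead of the robot, y to its left, z up, the work surface at z = 0. Lengths are in m, angles in degrees, forces in N, time in s.
With the tool pointing down it reaches from about 0.425 to 0.875 m from the base axis. Payload 4.7 kg.
Tool frame: the origin (TCP) lies at the very end of the fingers, on their centre line; the grasp point (between the pads) lies 19 mm behind it; z points along the fingers, y is the line along which they close (so a half turn about z gives the same grasp; the last joint's range is limited). The gripper opens to 87 mm and grips with 3 to 60 N. Pads are 19 mm wide; open, the fingers measure 117 mm over their backs; the gripper's body (75 mm by 190 mm) begins 51 mm behind the grasp point.
Start: joints at [-74.765, 18.392, -4.016, 83.108, 1.295, 78.541, -3.26], TCP at [0.162, 0.63, 0.187] pointing down, gripper open.
Joint ranges: [-163.93, 163.93], [-17.29, 119.83], [-79.2, 71.16], [3.27, 140.29], [-89.18, 269.18], [5.43, 117.66], [-154.24, 154.24]. Speed limits (degrees/s): [147.25, 147.25, 180, 180, 180, 180, 180].

### API

Orientations are given as [roll, pitch, yaw] about the fixed x, y, z axes, in that order (R = Rz(yaw) Ry(pitch) Rx(roll)).
In Python, from cell import telemetry, cams, env gives the robot as it stands.
- The arm moves only by the tool arm_command, never from a script. Its argument "series" is text: rows parted by semicolons, each of 5 numbers parted by spaces: the shift along the tool's x, y, z in mm, then the turn about the tool's z in rad, then the closure in counts, from 0 (fully open) to 255 (shut). A call has 1 to 20 rows; each row shifts and turns the commanded pose from where the row before left it, along the tool's axes as they then stand; what a row does not reach is not made up. A row lasts 1/12 s, in which the tool goes at most 41.7 mm and 7.16 degrees, less where a joint would pass 70% of its speed; a pose out of reach is approached as far as the arm can. A call is refused whole if a number of a shift passes 41.7 or a number of a turn 0.125, either way. A call with a gripper value outside its range is refused whole. The fingers move at their own pace and stop on an object; "squeeze" is the grip in N (left out, the last holds). Time passes only in rows, so rows that do not move let the fingers close. It gives the time, the measured TCP pose, the force, the opening and the grip force at its end, in the units of the state.
- telemetry.get_obs(): the state, without advancing time (a new reading comes with each control period).
- cams.read_camera(name): name is "scene" or "top" or "wrist"; returns the picture (420x560x3 uint8, blue, green, red); there is no depth.
- cams.calibration(name): a dict with "K" (3x3 intrinsics, pixels), "origin" and "rotation" of the camera in the world; the wrist camera has in their place "hand_eye" (4x4, takes a point from camera to tool coordinates, whose origin is the TCP and whose axes are the flange's). Camera axes: x right, y down, z forward; pixel columns grow to the right and rows downward; lengths in m; the calibration is good to about 2 mm. A picture is of the moment at which its call begins: read the wrist's pose just before it. calibration takes no time and is no camera call.
- env.sign_off(): hands the job in; it is judged then, once.
The state is a dict: "time_s": time; "qpos": joint angles; "joint_velocities": joint speeds; "effort": joint torques, N m; "tool_pos": TCP position; "tool_rot": TCP orientation; "force": force on the tool from outside, world axes, zero at the start; "wrist_torque": the same for the moment, N m; "grip_width": finger opening in m; "grasp_force": force on a finger pad.
Only numpy, scipy, OpenCV 4.12 (cv2) and the standard library are available. Lean on these libraries where they do the work, as an engineer would, in place of code of your own. Each camera call takes 0.05 s, during which the arm holds its last target. There are 200 camera calls.

## Working session

There is one attempt and no reset: what is moved stays moved. The work goes in short steps, Python scripts to look and compute and a tool call to move; the robot and the scene stay as the last step left them, time stands still between calls to the robot, and variables do not carry over. Pictures are saved under pics/ and viewed, at most 10 in all, crops included, and the job is handed in when it is done.

Besides the shell and the picture viewer there is one more tool, called after "Request:" by a JSON object that holds its "op" and its "data". arm_command: Moves the arm, as the interface text tells. Its arguments: {"type":"object","properties":{"series":{"type":"string"},"squeeze":{"type":"number"}},"required":["series"]}

```bash
mkdir -p pics; python3 - <<'E'
from cell import telemetry,cams,env
import cv2,numpy as np
o=telemetry.get_obs();print(o['tool_pos'],o['tool_rot'],o['time_s'])
for n in ['top','scene']:
    im=cams.read_camera(n);cv2.imwrite(f'pics/{n}0.png',im)
    c=cams.calibration(n);print(n,c)
print(cams.calibration('wrist'))
E
```

```text
[0.16189054 0.62887024 0.1863402 ] [-1.79889645e+02  7.38335485e-03  1.65569989e+02] 0.0
top {'K': array([[445.73834323,   0.        , 273.83485633],
       [  0.        , 445.73834323, 200.6492335 ],
       [  0.        ,   0.        ,   1.        ]]), 'origin': array([ 0.39391614, -0.00605418,  1.18149512]), 'rotation': array([-1.67749187e+02,  1.51949584e-01, -8.20642443e+01])}
scene {'K': array([[418.75293914,   0.        , 273.43966102],
       [  0.        , 418.75293914, 212.12242734],
       [  0.        ,   0.        ,   1.        ]]), 'origin': array([ 0.05813057, -0.43481219,  0.5536859 ]), 'rotation': array([-120.69883611,    1.09237538,  -53.59885332])}
{'K': array([[343.79991089,   0.        , 280.69797218],
       [  0.        , 343.79991089, 212.04849595],
       [  0.        ,   0.        ,   1.        ]]), 'hand_eye': array([[-5.24982071e-04, -9.59592754e-01, -2.81392024e-01,
         7.83257412e-02],
       [ 9.99999862e-01, -4.93983738e-04, -1.81095337e-04,
        -1.27796189e-03],
       [ 3.47746890e-05, -2.81392080e-01,  9.59592880e-01,
        -1.96855487e-01],
       [ 0.00000000e+00,  0.00000000e+00,  0.00000000e+00,
         1.00000000e+00]])}
```

View pics/top0.png

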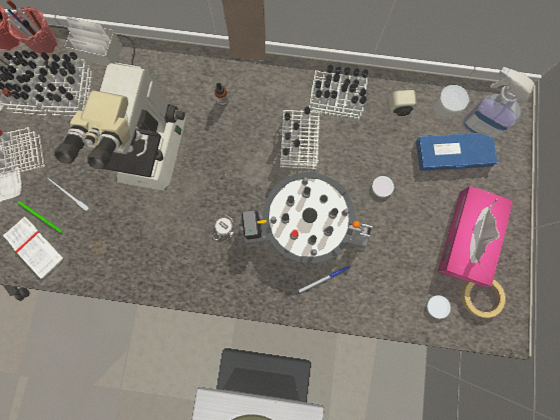

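View pics/scene0.png

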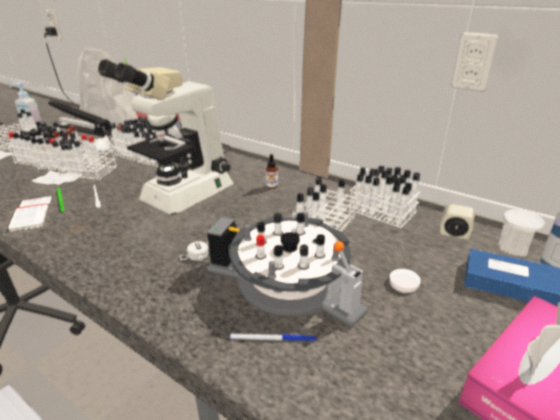

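The top view shows the hub near (310,215), the red cap near (294,235), the orange knob near (357,224) and the pointer near (263,222). Next I'll segment by colour and zoom in.

```bash
cat > h.py <<'E'
import cv2,numpy as np
from scipy.spatial.transform import Rotation as R
from cell import telemetry,cams,env
def cal(n):
    c=cams.calibration(n)
    if n=='wrist':
        o=telemetry.get_obs();T=np.eye(4);T[:3,:3]=R.from_euler('xyz',o['tool_rot'],degrees=True).as_matrix();T[:3,3]=o['tool_pos']
        T=T@c['hand_eye'];return c['K'],T[:3,3],T[:3,:3]
    return c['K'],np.array(c['origin']),R.from_euler('xyz',c['rotation'],degrees=True).as_matrix()
def ray(C,p):
    K,o,r=C;return o,r@np.linalg.solve(K,[p[0],p[1],1])
def atz(C,p,z):
    o,d=ray(C,p);return o+d*(z-o[2])/d[2]
def proj(C,P):
    K,o,r=C;q=K@(r.T@(np.array(P)-o));return q[:2]/q[2]
def blobs(im,col,amin=5):
    h=cv2.cvtColor(im,cv2.COLOR_BGR2HSV);H,S,V=h[...,0].astype(int),h[...,1],h[...,2]
    m={'red':((H<5)|(H>174))&(S>150)&(V>80),'orange':(H>=6)&(H<18)&(S>170)&(V>120),'yellow':(H>=19)&(H<32)&(S>150)&(V>120)}[col]
    n,_,st,ce=cv2.connectedComponentsWithStats(m.astype(np.uint8))
    return [(np.round(ce[i],1).tolist(),int(st[i,4])) for i in range(1,n) if st[i,4]>=amin]
E
python3 - <<'E'
from h import *
for n in ['top','scene']:
    im=cv2.imread(f'pics/{n}0.png');C=cal(n)
    for c,z in [('red',.125),('orange',.137),('yellow',.099)]:
        for p,a in blobs(im,c):
            P=atz(C,p,z)
            if np.hypot(P[0]-.55,P[1]+.05)<.3: print(n,c,p,a,P.round(4))
a=cv2.imread('pics/top0.png')[160:300,210:390];b=cv2.imread('pics/scene0.png')[200:350,175:415]
cv2.imwrite('pics/t1.png',cv2.resize(a,None,fx=4.3,fy=4.2,interpolation=3))
C=cal('top');print('hub?',atz(C,(310,215),.11))
E
```

```text
top red [294.5, 232.8] 28 [ 0.5497 -0.0313  0.125 ]
top orange [355.8, 223.8] 37 [ 0.5893 -0.1722  0.137 ]
top yellow [261.2, 221.4] 26 [0.5703 0.0528 0.099 ]
scene red [260.0, 239.9] 63 [ 0.5417 -0.038   0.125 ]
scene orange [338.8, 245.8] 68 [ 0.5911 -0.1707  0.137 ]
scene yellow [233.2, 228.7] 42 [0.5715 0.0545 0.099 ]
hub? [ 0.60057914 -0.06355646  0.11      ]
```

View pics/t1.png

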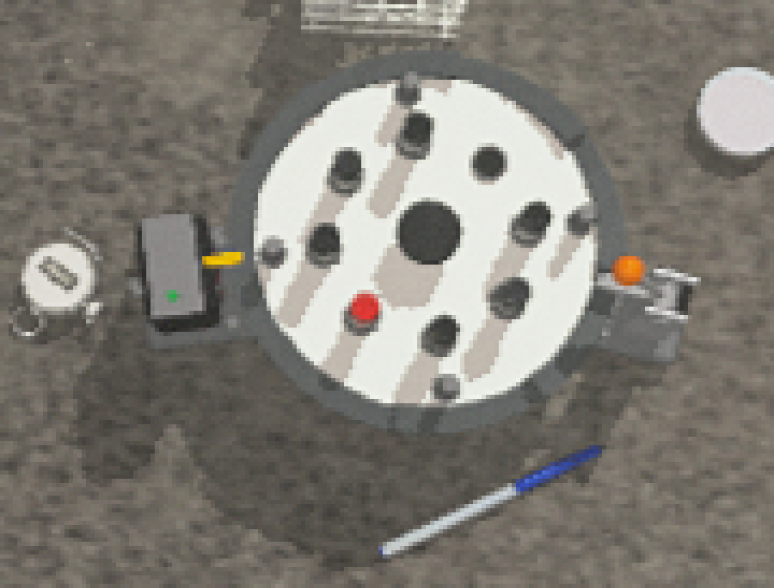

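In the crop, the hub is at (430,232) and the red cap at (365,307). The pegs are at (407,88), (271,251), (446,385) and (580,217). The knob is at (628,269) and the pointer tip at (243,258). I'll fit the stand pose and carousel angle to these.

```bash
python3 - <<'E'
from h import *
from scipy.optimize import least_squares
T=cal('top');S=cal('scene')
f=lambda u,v:(210+u/4.3-.4,160+v/4.2-.4)
rd=np.radians
obs=[(T,f(430,232),lambda a,b:(0,0,.11)),(T,(294.5,232.8),lambda a,b:(.06,rd(90)+a,.125)),(T,(355.8,223.8),lambda a,b:(.110,rd(-112.5),.137)),
(S,(260,239.9),lambda a,b:(.06,rd(90)+a,.122)),(S,(338.8,245.8),lambda a,b:(.110,rd(-112.5),.137)),(T,(261.2,221.4),lambda a,b:(.116,rd(90),.099)),(S,(233.2,228.7),lambda a,b:(.116,rd(90),.099))]
for k,p in enumerate([(407,88),(271,251),(446,385),(580,217)]): obs.append((T,f(*p),lambda a,b,k=k:(.09,b+k*np.pi/2,.113)))
def res(x):
    o=[]
    for C,p,g in obs:
        r,t,z=g(x[3],x[4]);t+=x[2];o+=list(proj(C,(x[0]+r*np.cos(t),x[1]+r*np.sin(t),z))-p)
    return o
best=min((least_squares(res,[.6,-.063,y,.8,b],loss='soft_l1') for y in rd([-30,-10,10,30]) for b in rd([0,30,60,-30])),key=lambda s:s.cost)
x=best.x;print(x.round(4),np.degrees(x[2:]).round(1));print(np.round(res(x),1).reshape(-1,2).tolist())
for nm,r,t in [('knob',.11,rd(-112.5)),('knobout',.174,rd(-112.5))]+[(f'peg{k}',.09,x[4]+k*np.pi/2) for k in range(4)]+[(f'peg{k}goal',.09,x[4]-x[3]+k*np.pi/2) for k in range(4)]:
    print(nm,round(x[0]+r*np.cos(t+x[2]),4),round(x[1]+r*np.sin(t+x[2]),4),'worlddir',np.degrees(t+x[2]).round(1))
E
```

```text
[ 0.6007 -0.0608  0.2836  0.7939 -0.0348] [16.2 45.5 -2. ]
[[-0.7, -0.1], [0.4, 0.8], [-0.9, 0.1], [-0.3, -1.2], [-1.0, 0.5], [0.8, 0.9], [0.4, 1.3], [0.1, -1.5], [-0.4, -0.8], [0.4, 0.1], [1.1, -0.7]]
knob 0.5888 -0.1702 worlddir -96.3
knobout 0.5818 -0.2338 worlddir -96.3
peg0 0.688 -0.0387 worlddir 14.3
peg1 0.5786 0.0264 worlddir 104.3
peg2 0.5135 -0.083 worlddir 194.3
peg3 0.6229 -0.148 worlddir 284.3
peg0goal 0.6777 -0.1075 worlddir -31.2
peg1goal 0.6474 0.0161 worlddir 58.8
peg2goal 0.5238 -0.0142 worlddir 148.8
peg3goal 0.5541 -0.1378 worlddir 238.8
```

Request:
{"op": "arm_command", "data": {"series": "0 0 -5 0.119 255;0 0 -5 0.119 255;0 0 -5 0.119 255;0 0 -5 0.119 255;0 0 -5 0.119 255;0 0 -5 0.119 255;0 0 -5 0.119 255;0 0 -5 0.119 255;0 0 -5 0.119 255;0 0 -5 0.119 255;0 0 -5 0.119 255;0 0 -5 0.119 255;-21 9.7 0 0 255;-21 9.7 0 0 255;-21 9.7 0 0 255;-21 9.7 0 0 255;-21 9.7 0 0 255;-21 9.7 0 0 255;-21 9.7 0 0 255;-21 9.7 0 0 255", "squeeze": 10}}

```text
time_s: 1.77
tool_pos: [0.221, 0.4527, 0.247]
tool_rot: [-180.0, 0.0, 83.8]
force: [0.1, -1.3, 0.6]
grip_width: 0.0004
grasp_force: 0.0
```

Request:
{"op": "arm_command", "data": {"series": "-19.6 19.6 0 0 255;-19.6 19.6 0 0 255;-19.6 19.6 0 0 255;-19.6 19.6 0 0 255;-19.6 19.6 0 0 255;-19.6 19.6 0 0 255;-19.6 19.6 0 0 255;-19.6 19.6 0 0 255;-32.7 23.1 0 0 255;-32.7 23.1 0 0 255;-32.7 23.1 0 0 255;-32.7 23.1 0 0 255;-32.7 23.1 0 0 255;-32.7 23.1 0 0 255;-32.7 23.1 0 0 255;-32.7 23.1 0 0 255;-32.7 23.1 0 0 255;-32.7 23.1 0 0 255;-32.7 23.1 0 0 255;-32.7 23.1 0 0 255"}}

```text
time_s: 3.43
tool_pos: [0.5933, -0.1401, 0.2472]
tool_rot: [-180.0, -0.0, 83.8]
force: [-0.1, 0.2, 1.0]
grip_width: 0.0007
grasp_force: 0.0
```

```bash
python3 - <<'E'
from h import *
C=cal('wrist');im=cams.read_camera('wrist');cv2.imwrite('pics/w1.png',im)
print(telemetry.get_obs()['tool_pos'])
for c,z in [('red',.125),('orange',.137),('yellow',.099)]:
    for p,a in blobs(im,c,30): print(c,p,a,atz(C,p,z).round(4))
E
```

```text
[ 0.59409259 -0.15093478  0.24519187]
red [220.4, 77.6] 225 [ 0.5512 -0.0308  0.125 ]
orange [280.6, 230.1] 194 [ 0.5885 -0.1715  0.137 ]
```

View pics/w1.png

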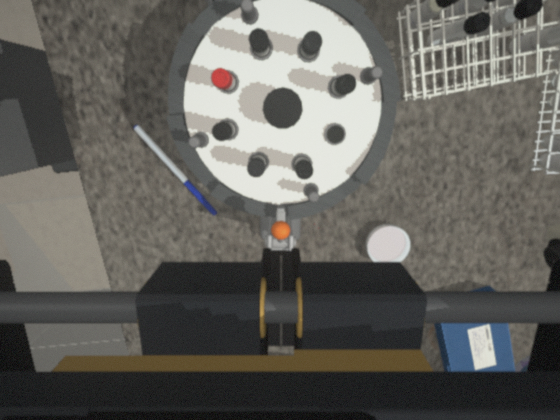

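The wrist view shows the knob at (281,230), aligned with the fingers. I'll let the arm settle with slow still rows.

Request:
{"op": "arm_command", "data": {"series": "0 0 0 0 255;0 0 0 0 255;0 0 0 0 255;0 0 0 0 255"}}

```text
time_s: 3.82
tool_pos: [0.5925, -0.1367, 0.2477]
tool_rot: [180.0, -0.1, 83.9]
force: [-0.7, -0.2, 0.6]
grip_width: 0.0004
grasp_force: 0.0
```

Request:
{"op": "arm_command", "data": {"series": "1 0 12 0 255;0 0 15 0 255;0 0 15 0 255;0 0 15 0 255;0 0 15 0 255;0 0 14 0 255;0 0 10 0 255;0 0 8 0 255;0 0 6 0 255;0 0 4 0 255;0 0 0 0 255;0 0 0 0 255;0 0 0 0 255"}}

```text
time_s: 4.9
tool_pos: [0.5931, -0.1384, 0.1341]
tool_rot: [179.9, 0.0, 83.7]
force: [0.2, -0.7, -0.9]
grip_width: 0.0004
grasp_force: 0.0
```

```bash
python3 - <<'E'
from h import *
o=telemetry.get_obs();print(o['tool_pos'],o['force'])
C=cal('wrist');im=cams.read_camera('wrist')
for c,z in [('red',.125),('orange',.137)]:
    for p,a in blobs(im,c,30): print(c,p,a,atz(C,p,z).round(4))
E
```

```text
[ 0.59308728 -0.13835637  0.13409351] [ 0.18562864 -0.66868219 -0.8733292 ]
red [186.6, 62.1] 617 [ 0.5514 -0.0308  0.125 ]
```

Request:
{"op": "arm_command", "data": {"series": "-3 0 1 0 255;-3 0 0 0 255;-3 0 0 0 255;-3 0 0 0 255;-3 0 0 0 255;-3 0 0 0 255;-3 0 0 0 255;-3 0 0 0 255;-3 0 0 0 255;-3 0 0 0 255;-3 0 0 0 255;-3 0 0 0 255;-3 0 0 0 255;-3 0 0 0 255;-3 0 0 0 255;-3 0 0 0 255;-3 0 0 0 255;-3 0 0 0 255;-2 0 0 0 255;0 0 0 0 255"}}

```text
time_s: 6.62
tool_pos: [0.5863, -0.1945, 0.1325]
tool_rot: [180.0, 0.0, 83.7]
force: [-0.1, 0.5, -0.5]
grip_width: 0.0004
grasp_force: 0.0
```

```bash
python3 - <<'E'
from h import *
o=telemetry.get_obs();print(o['tool_pos'],o['force'])
for n in ['top','scene']:
    im=cams.read_camera(n);C=cal(n);cv2.imwrite(f'pics/{n}2.png',im)
    for c,z in [('red',.125),('orange',.135)]:
        for p,a in blobs(im,c,4):
            P=atz(C,p,z)
            if np.hypot(P[0]-.6,P[1]+.06)<.25: print(n,c,p,a,P.round(4))
cv2.imwrite('pics/s2.png',cv2.resize(cv2.imread('pics/scene2.png')[160:340,180:420],None,fx=3,fy=3))
E
```

```text
[ 0.58634868 -0.1944791   0.13250648] [-0.09706859  0.52264568 -0.50694651]
top red [294.5, 232.8] 28 [ 0.5497 -0.0313  0.125 ]
top orange [353.7, 222.4] 9 [ 0.5923 -0.1672  0.135 ]
scene red [260.1, 240.0] 61 [ 0.5415 -0.0383  0.125 ]
scene orange [273.8, 169.0] 4 [0.7827 0.1082 0.135 ]
scene orange [338.7, 245.9] 66 [ 0.5933 -0.1695  0.135 ]
```

View pics/s2.png

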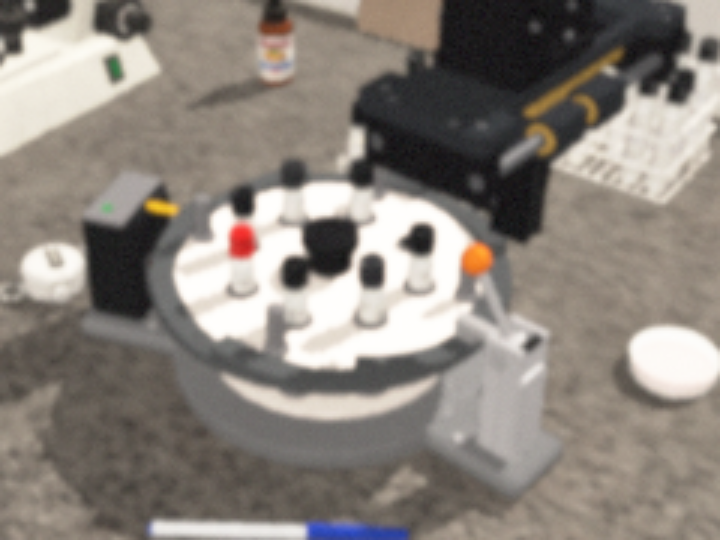

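The scene view shows the pawl still down, with the knob at crop (477,260). The fingertips are at crop (520,235), to the right of and behind it. I'll compare that with where the TCP should project.

```bash
python3 - <<'E'
from h import *
o=telemetry.get_obs();p=o['tool_pos']
S=cal('scene');T=cal('top');W=cal('wrist')
for n,C in (('scene',S),('top',T),('wrist',W)): print(n,proj(C,p),proj(C,p+[0,0,.05]))
# finger tip seen in scene near (353,238)
o_,d=ray(S,(353,238)); print([ (o_+d*(z-o_[2])/d[2]).round(3) for z in (.10,.1325,.16,.18)])
t=cv2.imread('pics/top2.png')[130:310,240:420];w=cams.read_camera('wrist')
cv2.imwrite('pics/tw2.png',np.hstack([cv2.resize(t,(420,420)),cv2.resize(w,None,fx=.65,fy=1)]))
E
```

```text
scene [349.47270584 253.85528801] [351.74927126 228.84176115]
top [364.39686017 226.46424638] [368.71640222 223.03331533]
wrist [282.58426381 241.03782162] [282.99312444 279.47221488]
[array([ 0.676, -0.157,  0.1  ]), array([ 0.632, -0.177,  0.132]), array([ 0.595, -0.194,  0.16 ]), array([ 0.567, -0.206,  0.18 ])]
```

View pics/tw2.png

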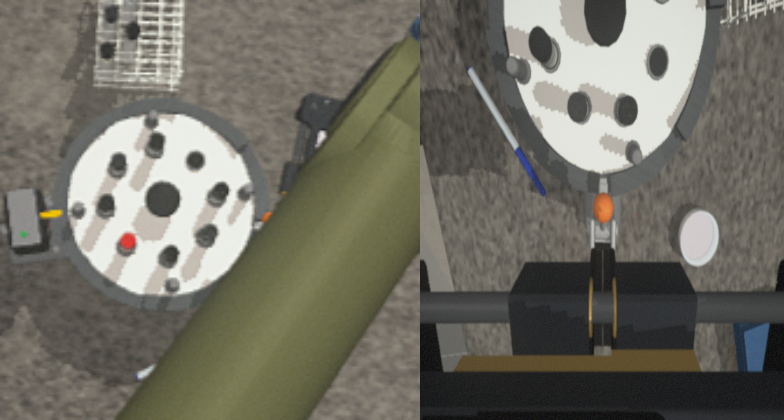

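```bash
python3 - <<'E'
from h import *
a=cv2.imread('pics/scene0.png').astype(int);b=cv2.imread('pics/scene2.png').astype(int)
m=(abs(a-b).max(2)>25)
for r in range(226,262,2): 
    c=np.where(m[r,330:400])[0]+330; print(r,(c.min(),c.max(),len(c)) if len(c) else None,end=' | ')
im=cams.read_camera('wrist');g=cv2.cvtColor(im,6);print('\n',g[215:300:3,282].tolist());print(g[215:300:3,276].tolist())
o=telemetry.get_obs();print(o['tool_pos'],o['qpos'])
C=cal('wrist');T=o['tool_pos'];x=R.from_euler('xyz',o['tool_rot'],degrees=True).as_matrix()
for z in (0,-.01,-.02,-.03): print(z,[proj(C,T+x@[sx,0,z]).round(1).tolist() for sx in (-.0095,0,.0095)],proj(cal('scene'),T+x@[0,0,z]).round(1))
E
```

```text
226 (np.int64(330), np.int64(361), 32) | 228 (np.int64(335), np.int64(361), 27) | 230 (np.int64(337), np.int64(361), 25) | 232 (np.int64(343), np.int64(360), 18) | 234 (np.int64(343), np.int64(360), 18) | 236 (np.int64(343), np.int64(360), 18) | 238 (np.int64(346), np.int64(358), 13) | 240 (np.int64(350), np.int64(355), 6) | 242 None | 244 (np.int64(333), np.int64(343), 2) | 246 None | 248 None | 250 None | 252 None | 254 None | 256 None | 258 None | 260 None | 
 [146, 141, 126, 122, 122, 136, 167, 156, 130, 141, 50, 48, 55, 52, 56, 51, 49, 48, 49, 53, 51, 52, 49, 46, 43, 45, 52, 61, 63]
[123, 124, 107, 107, 131, 161, 168, 153, 139, 119, 46, 48, 41, 42, 40, 40, 35, 34, 34, 33, 32, 34, 35, 37, 35, 37, 53, 62, 64]
[ 0.58664603 -0.19349315  0.13243835] [-26.97396813  22.97167223  54.47288273  93.79116045 -19.38032492
  73.31481377  24.77267322]
0 [[282.6, 255.4], [282.6, 241.0], [282.6, 226.3]] [349.4 253.8]
-0.01 [[282.6, 262.2], [282.7, 247.3], [282.7, 231.9]] [349.8 248.9]
-0.02 [[282.7, 269.7], [282.7, 254.1], [282.7, 238.1]] [350.3 244. ]
-0.03 [[282.8, 277.9], [282.8, 261.7], [282.8, 244.9]] [350.7 239. ]
```

The pawl wasn't touched. Both cameras put the closed fingertips about 29 mm above the reported TCP. I'll back off inward, go lower and push again.

Request:
{"op": "arm_command", "data": {"series": "4 0 -1 0 255;8 0 0 0 255;10 0 0 0 255;10 0 0 0 255;10 0 0 0 255;7 0 0 0 255;4 0 0 0 255;2 0 0 0 255;0 0 4 0 255;0 0 6 0 255;0 0 6 0 255;0 0 6 0 255;0 0 4 0 255;0 0 2 0 255;0 0 0 0 255;0 0 0 0 255"}}

```text
time_s: 8.15
tool_pos: [0.5925, -0.1393, 0.1054]
tool_rot: [-180.0, 0.0, 83.7]
force: [-0.3, 0.7, 0.1]
grip_width: 0.0005
grasp_force: 0.0
```

```bash
python3 - <<'E'
from h import *
o=telemetry.get_obs();print(o['tool_pos'],o['force'],o['qpos'].round(1) if hasattr(o['qpos'],'round') else o['qpos'])
im=cams.read_camera('scene');cv2.imwrite('pics/scene3.png',im);print(blobs(im,'orange'),blobs(im,'red'))
a=cv2.imread('pics/scene0.png').astype(int);m=abs(a-im).max(2)>25
for r in range(220,262,2): 
    c=np.where(m[r,290:380])[0]+290; print(r,(c.min(),c.max(),len(c)) if len(c) else None,end=' | ')
print(proj(cal('scene'),o['tool_pos']+[0,0,.029]))
E
```

```text
[ 0.59250032 -0.13929919  0.10539625] [-0.26118569  0.74766043  0.11706835] [-31.9  22.9  53.5  96.9 -19.4  70.1  19.9]
[([338.7, 245.8], 68)] [([10.9, 134.6], 13), ([83.6, 136.6], 13), ([90.6, 138.6], 13), ([50.6, 140.0], 14), ([260.0, 240.0], 62)]
220 (np.int64(290), np.int64(334), 38) | 222 (np.int64(290), np.int64(333), 44) | 224 (np.int64(291), np.int64(333), 41) | 226 (np.int64(295), np.int64(333), 37) | 228 (np.int64(299), np.int64(332), 32) | 230 (np.int64(303), np.int64(332), 28) | 232 (np.int64(308), np.int64(332), 20) | 234 (np.int64(316), np.int64(332), 17) | 236 (np.int64(316), np.int64(332), 14) | 238 (np.int64(320), np.int64(331), 10) | 240 (np.int64(323), np.int64(328), 6) | 242 (np.int64(324), np.int64(326), 3) | 244 None | 246 None | 248 None | 250 None | 252 None | 254 None | 256 None | 258 None | 260 None | [323.21940373 240.68576227]
```

Request:
{"op": "arm_command", "data": {"series": "-3 0 1 0 255;-3 0 0 0 255;-3 0 0 0 255;-3 0 0 0 255;-3 0 0 0 255;-3 0 0 0 255;-3 0 0 0 255;-3 0 0 0 255;-3 0 0 0 255;-3 0 0 0 255;-3 0 0 0 255;-3 0 0 0 255;-3 0 0 0 255;-3 0 0 0 255;-3 0 0 0 255;-3 0 0 0 255;-3 0 0 0 255;-3 0 0 0 255;-2 0 0 0 255;0 0 0 0 255"}}

```text
time_s: 9.87
tool_pos: [0.5862, -0.1955, 0.1045]
tool_rot: [180.0, 0.0, 83.7]
force: [-0.1, -0.0, -1.1]
grip_width: 0.0009
grasp_force: 0.0
```

```bash
python3 - <<'E'
from h import *
o=telemetry.get_obs();print(o['tool_pos'],o['force'])
for n in ['scene','wrist','top']:
    C=cal(n);im=cams.read_camera(n)
    for c,z in [('red',.125),('orange',.135)]:
        for p,a in blobs(im,c,4):
            P=atz(C,p,z)
            if np.hypot(P[0]-.6,P[1]+.06)<.25: print(n,c,p,a,P.round(4))
E
```

```text
[ 0.58622681 -0.19549011  0.10450195] [-0.13628128 -0.04798065 -1.13172521]
scene red [260.0, 240.0] 62 [ 0.5414 -0.0382  0.125 ]
scene orange [370.0, 262.6] 80 [ 0.581  -0.2333  0.135 ]
top red [294.5, 232.8] 28 [ 0.5497 -0.0313  0.125 ]
```

The pawl is thrown and staying over, with the knob at r≈174. Next I'll lift and move behind peg2 (the near peg), with tool x along the clockwise tangent.

Request:
{"op": "arm_command", "data": {"series": "0 0 -10 0 255;0 0 -15 0 255;0 0 -12 0 255;0 0 -6 0 255;0 0 -2 0 255;5 -4 0 0 255;10 -9 0 0 255;14 -12 0 0 255;16 -15 0 0 255;14 -12 0 0 255;11 -10 0 0 255;7 -6 0 0 255;3 -3 0 0 255;0 0 0 -0.111 255;0 0 0 -0.111 255;0 0 0 -0.111 255;0 0 0 -0.112 255;0 0 0 -0.112 255;0 0 0 -0.112 255;0 0 0 0 255"}}

```text
time_s: 11.68
tool_pos: [0.5242, -0.1077, 0.149]
tool_rot: [-180.0, -0.0, 122.2]
force: [0.4, -0.6, -0.0]
grip_width: 0.0005
grasp_force: 0.0
```

Request:
{"op": "arm_command", "data": {"series": "0 0 0 0 255;0 0 0 0 255;0 0 6 0 255;0 0 10 0 255;0 0 12 0 255;0 0 12 0 255;0 0 10 0 255;0 0 5 0 255;0 0 0 0 255;0 0 0 0 255"}}

```text
time_s: 12.52
tool_pos: [0.5244, -0.1077, 0.0941]
tool_rot: [-180.0, -0.0, 122.1]
force: [0.2, -0.9, -0.6]
grip_width: 0.0004
grasp_force: 0.0
```

```bash
python3 - <<'E'
from h import *
o=telemetry.get_obs();print(o['tool_pos'],o['tool_rot'],o['force'],np.round(o['qpos'],1))
h=np.array([.6007,-.0608]);v=o['tool_pos'][:2]-h;print(np.hypot(*v),np.degrees(np.arctan2(v[1],v[0]))%360)
for n in ['scene','top']:
    C=cal(n);im=cams.read_camera(n);cv2.imwrite(f'pics/{n}4.png',im);print(blobs(im,'orange'))
    for p,a in blobs(im,'red',10): print(p,a)
b=cv2.imread('pics/scene4.png')[170:350,170:410];cv2.imwrite('pics/s4.png',cv2.resize(b,None,fx=3,fy=3))
E
```

```text
[ 0.52437593 -0.10767272  0.09411273] [-1.79957129e+02 -1.76517824e-03  1.22065041e+02] [ 0.17531808 -0.86198403 -0.63483881] [-38.2  11.3  52.3 107.7  -9.8  65.6  49.7]
0.08956793766313748 211.55523192488025
[([370.0, 262.6], 81)]
[10.9, 134.6] 13
[83.5, 136.5] 14
[90.6, 138.6] 13
[50.5, 140.3] 12
[([3.8, 91.2], 6)]
[294.5, 232.8] 28
[26.3, 241.8] 42
```

View pics/s4.png

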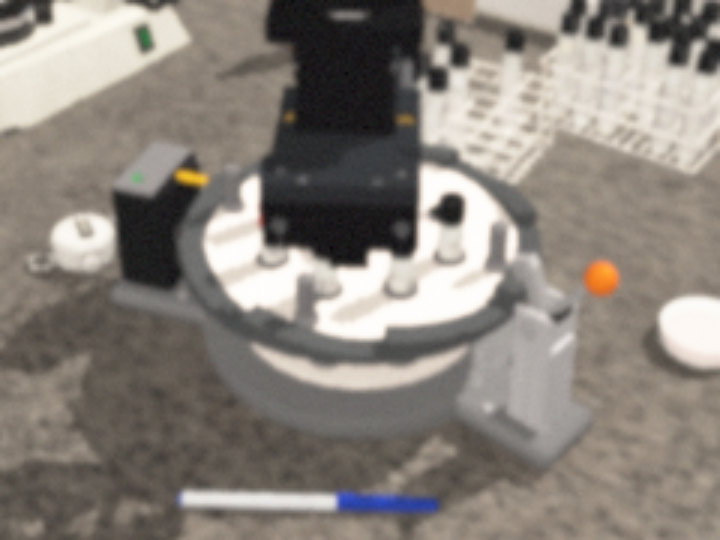

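The knob sits thrown at crop (602,278) and the gripper body hides the fingers. I'll check the clearance numerically before going lower.

```bash
python3 - <<'E'
from h import *
S=cal('scene');o=telemetry.get_obs();x=R.from_euler('xyz',o['tool_rot'],degrees=True).as_matrix();t=o['tool_pos']
f=lambda p:((proj(S,t+x@np.array(p))-[170,170])*3).round(0).tolist()
print('tip',f([0,0,0]),f([0,0,-.029]))
for z in (-.07,-.1):
  for sy in (-.095,.095): print(z,sy,[f([sx,sy,z]) for sx in (-.0375,.0375)])
im=cams.read_camera('wrist');g=cv2.cvtColor(im,6);print(g[215:300:3,282].tolist())
E
```

```text
tip [349.0, 305.0] [349.0, 265.0]
-0.07 -0.095 [[417.0, 318.0], [262.0, 313.0]]
-0.07 0.095 [[418.0, 119.0], [295.0, 116.0]]
-0.1 -0.095 [[419.0, 268.0], [260.0, 264.0]]
-0.1 0.095 [[419.0, 75.0], [294.0, 73.0]]
[223, 229, 228, 229, 228, 229, 230, 228, 230, 229, 229, 228, 124, 94, 92, 91, 89, 93, 89, 89, 85, 85, 86, 85, 87, 76, 62, 68, 69]
```

Request:
{"op": "arm_command", "data": {"series": "0 0 6 0 255;0 0 7 0 255;0 0 5 0 255;0 0 2 0 255;0 0 0 0 255;2.7 0.04 0 0.03 255;2.7 0.04 0 0.03 255;2.7 0.04 0 0.03 255;2.7 0.04 0 0.03 255;2.7 0.04 0 0.03 255;2.7 0.04 0 0.03 255;2.7 0.04 0 0.03 255;2.7 0.04 0 0.03 255;2.7 0.04 0 0.03 255;2.7 0.04 0 0.03 255;2.7 0.04 0 0.03 255;2.7 0.04 0 0.03 255;2.7 0.04 0 0.03 255;2.7 0.04 0 0.03 255;2.7 0.04 0 0.03 255"}}

```text
time_s: 14.33
tool_pos: [0.5117, -0.0701, 0.0747]
tool_rot: [179.9, 0.0, 96.2]
force: [0.3, -1.3, -0.6]
grip_width: 0.0005
grasp_force: 0.5
```

```bash
cat > m.py <<'E'
from h import *
o=telemetry.get_obs();print(o['time_s'],o['tool_pos'],o['tool_rot'][2],o['force'])
h=np.array([.6007,-.0608]);ang=lambda P:(np.hypot(*(P[:2]-h)).round(4),(np.degrees(np.arctan2(*(P[:2]-h)[::-1]))%360).round(2))
print('tool',ang(o['tool_pos']))
for n in ['top','scene','wrist']:
    C=cal(n);im=cams.read_camera(n);cv2.imwrite(f'pics/{n}5.png',im)
    for c,z in [('red',.125),('orange',.135),('yellow',.099)]:
        for p,a in blobs(im,c,6):
            P=atz(C,p,z)
            if np.hypot(P[0]-.6,P[1]+.06)<.25: print(n,c,p,a,P.round(4),ang(P))
E
python3 m.py
```

```text
14.3333 [ 0.5117487  -0.07005031  0.07474266] 96.19118305868571 [ 0.28237924 -1.28052854 -0.55875634]
tool (np.float64(0.0894), np.float64(185.94))
top red [289.4, 227.4] 32 [ 0.561  -0.0176  0.125 ] (np.float64(0.0587), np.float64(132.59))
top orange [381.6, 231.1] 37 [ 0.5806 -0.2346  0.135 ] (np.float64(0.175), np.float64(263.41))
top yellow [261.3, 221.4] 27 [0.5703 0.0526 0.099 ] (np.float64(0.1174), np.float64(104.99))
scene orange [369.9, 262.6] 79 [ 0.581  -0.2332  0.135 ] (np.float64(0.1735), np.float64(263.47))
wrist red [413.7, 180.4] 903 [ 0.5623 -0.0157  0.125 ] (np.float64(0.0592), np.float64(130.39))
wrist yellow [444.1, 23.1] 727 [0.5709 0.0524 0.099 ] (np.float64(0.1171), np.float64(104.73))
```

Request:
{"op": "arm_command", "data": {"series": "2.7 0.04 0 0.03 255;2.7 0.04 0 0.03 255;2.7 0.04 0 0.03 255;2.7 0.04 0 0.03 255;2.7 0.04 0 0.03 255;2.7 0.04 0 0.03 255;2.7 0.04 0 0.03 255;2.7 0.04 0 0.03 255;2.7 0.04 0 0.03 255;2.7 0.04 0 0.03 255;2.7 0.04 0 0.03 255;1.8 0.02 0 0.02 255;0.9 0.01 0 0.01 255;0 0 0 0 255;0 0 0 0 255;0 0 0 0 255"}}

```text
time_s: 15.82
tool_pos: [0.5137, -0.0376, 0.0745]
tool_rot: [180.0, -0.0, 75.7]
force: [0.6, -0.6, 0.1]
grip_width: 0.0001
grasp_force: 0.4
```

```bash
python3 m.py
```

```text
15.8167 [ 0.51370649 -0.03763241  0.07452535] 75.6915517388755 [ 0.60557328 -0.61996067  0.12987198]
tool (np.float64(0.09), np.float64(165.09))
top orange [381.5, 231.1] 37 [ 0.5806 -0.2344  0.135 ] (np.float64(0.1748), np.float64(263.39))
top yellow [261.2, 221.4] 26 [0.5703 0.0528 0.099 ] (np.float64(0.1176), np.float64(104.98))
scene red [261.0, 229.0] 25 [ 0.5712 -0.0173  0.125 ] (np.float64(0.0526), np.float64(124.12))
scene orange [370.0, 262.6] 80 [ 0.581  -0.2333  0.135 ] (np.float64(0.1736), np.float64(263.5))
scene yellow [251.3, 214.5] 15 [0.635  0.0594 0.099 ] (np.float64(0.125), np.float64(74.06))
scene yellow [243.1, 218.2] 14 [0.6137 0.0641 0.099 ] (np.float64(0.1255), np.float64(84.07))
scene yellow [230.6, 227.9] 18 [0.5707 0.0608 0.099 ] (np.float64(0.1252), np.float64(103.85))
wrist red [413.2, 178.9] 922 [ 0.5801 -0.0048  0.125 ] (np.float64(0.0597), np.float64(110.22))
wrist yellow [353.5, 51.5] 731 [0.5705 0.0537 0.099 ] (np.float64(0.1184), np.float64(104.77))
```

Request:
{"op": "arm_command", "data": {"series": "1.8 0.02 0 0.02 255;1.8 0.02 0 0.02 255;1.8 0.02 0 0.02 255;1.35 0.01 0 0.015 255;0 0 0 0 255;0 0 0 0 255;0 0 0 0 255"}}

```text
time_s: 16.55
tool_pos: [0.5156, -0.0308, 0.0745]
tool_rot: [180.0, -0.0, 71.4]
force: [0.7, -1.6, 0.2]
grip_width: 0.0002
grasp_force: 0.4
```

```bash
python3 m.py; cp pics/wrist5.png pics/w6.png
```

```text
16.55 [ 0.5156015  -0.03076013  0.07448617] 71.39469887138205 [ 0.68183202 -1.64218667  0.20760602]
tool (np.float64(0.0902), np.float64(160.56))
top orange [381.6, 231.1] 37 [ 0.5806 -0.2346  0.135 ] (np.float64(0.175), np.float64(263.41))
top yellow [261.1, 221.3] 27 [0.5705 0.0531 0.099 ] (np.float64(0.1178), np.float64(104.84))
scene red [259.9, 228.2] 43 [ 0.5722 -0.0139  0.125 ] (np.float64(0.0549), np.float64(121.25))
scene orange [370.0, 262.5] 81 [ 0.5813 -0.2332  0.135 ] (np.float64(0.1735), np.float64(263.58))
scene yellow [262.8, 207.2] 15 [0.6732 0.0582 0.099 ] (np.float64(0.1393), np.float64(58.64))
scene yellow [245.3, 213.8] 44 [0.63   0.0717 0.099 ] (np.float64(0.1357), np.float64(77.51))
wrist red [414.1, 178.6] 923 [ 0.5847 -0.0032  0.125 ] (np.float64(0.0597), np.float64(105.51))
wrist yellow [336.7, 62.6] 717 [0.5706 0.0537 0.099 ] (np.float64(0.1184), np.float64(104.74))
```

View pics/w6.png

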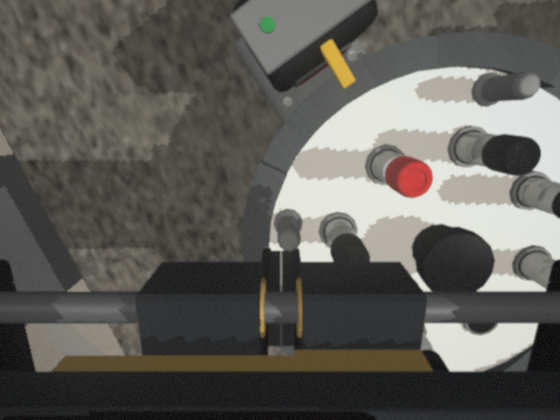

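The wrist view shows the red cap top near (415,177), the pointer around (337,63) and the hub top near (459,260). I'll compute the remaining angle.

```bash
python3 - <<'E'
from h import *
W=cal('wrist');im=cv2.imread('pics/w6.png')
hsv=cv2.cvtColor(im,cv2.COLOR_BGR2HSV)
g=cv2.GaussianBlur(cv2.cvtColor(im,6),(3,3),0)
# cap top: brightest red region
m=((hsv[...,0]<6)|(hsv[...,0]>174))&(hsv[...,1]>140)
v=np.where(m,hsv[...,2],0);print('redV',np.percentile(v[v>0],[5,25,50,75,95]))
t=v>np.percentile(v[v>0],30);ys,xs=np.where(t);print('top red',xs.mean(),ys.mean(),xs.min(),xs.max(),ys.min(),ys.max())
ys,xs=np.where(m);red=((xs.max()+xs.min())/2,0);print('all red',xs.min(),xs.max(),ys.min(),ys.max())
print('hub row260',g[260,410:500:3].tolist());print('hub col459',g[220:300:3,459].tolist())
hub=atz(W,(459,260),.11);print('hub',hub)
for p in [(526,85),(288,237)]: print('peg',atz(W,p,.113))
# expected cap-top ellipse size
hb=np.array([.6007,-.0608])
for c in (hb,hub[:2]):
  a=lambda P:np.degrees(np.arctan2(P[1]-c[1],P[0]-c[0]))
  for n,p,z in [('red',(414.1,178.6),.125),('red',(416,177.5),.125),('yel',(336.7,62.6),.099)]: print(n,atz(W,p,z).round(4),a(atz(W,p,z)).round(2))
  print('knob',a((.581,-.234))+112.5+90)
E
```

```text
redV [149.95 188.   198.   201.   205.  ]
top red 414.57163742690057 179.0950292397661 400 431 163 195
all red 392 431 159 196
hub row260 [175, 163, 63, 36, 36, 40, 43, 43, 43, 43, 44, 44, 44, 43, 44, 45, 44, 47, 48, 47, 47, 48, 49, 49, 50, 49, 48, 48, 108, 172]
hub col459 [229, 229, 184, 46, 43, 52, 56, 55, 54, 52, 50, 49, 47, 47, 45, 43, 40, 41, 42, 40, 38, 38, 38, 39, 48, 59, 63]
hub [ 0.60192937 -0.05652697  0.11      ]
peg [0.64311154 0.01789176 0.113     ]
peg [ 0.52353189 -0.01574602  0.113     ]
red [ 0.5847 -0.0033  0.125 ] 105.56
red [ 0.5856 -0.0031  0.125 ] 104.69
yel [0.5705 0.0537 0.099 ] 104.76
knob 106.01098838223308
red [ 0.5847 -0.0033  0.125 ] 107.95
red [ 0.5856 -0.0031  0.125 ] 107.02
yel [0.5705 0.0537 0.099 ] 105.9
knob 105.77418067992139
```

About 1° remains, so one small nudge. Then I'll back off and lift.

Request:
{"op": "arm_command", "data": {"series": "0.6 0 0 0.006 255;0.5 0 0 0.006 255;0 0 0 0 255;0 0 0 0 255;-2 0 0 0 255;-4 0 0 0 255;-4 0 0 0 255;-2 0 -2 0 255;0 0 -8 0 255;0 0 -14 0 255;0 0 -18 0 255;0 0 -18 0 255;0 0 -14 0 255;0 0 -8 0 255;0 0 -4 0 255;0 0 0 0 255;0 0 0 0 255"}}

```text
time_s: 18.12
tool_pos: [0.5116, -0.0411, 0.1601]
tool_rot: [-180.0, -0.0, 70.7]
force: [-0.3, 0.3, 0.2]
grip_width: 0.0007
grasp_force: 0.0
```

```bash
python3 m.py; python3 - <<'E'
from h import *
for n in ['top','wrist']:
    im=cv2.imread(f'pics/{n}5.png')
    if n=='top': im=im[160:300,210:390]
    cv2.imwrite(f'pics/z_{n}.png',cv2.resize(im,(400,311) if n=='top' else (400,300),interpolation=3))
a=cv2.imread('pics/z_top.png')[:300];b=cv2.imread('pics/z_wrist.png');cv2.imwrite('pics/z.png',np.hstack([a,b]))
E
```

```text
18.1167 [ 0.51159058 -0.04106409  0.16007012] 70.70570358251106 [-0.29144203  0.32572098  0.20134192]
tool (np.float64(0.0913), np.float64(167.51))
top orange [381.6, 231.1] 38 [ 0.5806 -0.2346  0.135 ] (np.float64(0.175), np.float64(263.41))
top yellow [261.1, 221.3] 27 [0.5705 0.0531 0.099 ] (np.float64(0.1178), np.float64(104.84))
scene red [260.0, 226.4] 65 [ 0.5773 -0.0102  0.125 ] (np.float64(0.0558), np.float64(114.8))
scene orange [370.0, 262.6] 80 [ 0.581  -0.2333  0.135 ] (np.float64(0.1736), np.float64(263.5))
scene yellow [233.0, 228.7] 45 [0.5713 0.0548 0.099 ] (np.float64(0.1193), np.float64(104.29))
wrist red [368.8, 136.5] 382 [ 0.585  -0.0035  0.125 ] (np.float64(0.0594), np.float64(105.34))
wrist yellow [317.5, 60.9] 314 [0.5705 0.0538 0.099 ] (np.float64(0.1185), np.float64(104.78))
```

View pics/z.png

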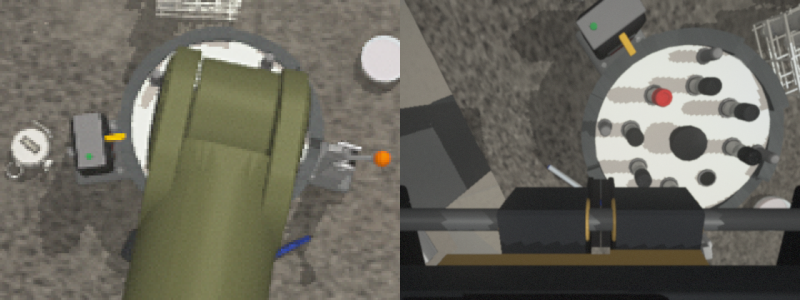

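The left half shows the arm hiding the carousel from above, with the orange knob still thrown. The right half shows the red cap facing the pointer. I'll go to the pawl's outer side and measure again there.

Request:
{"op": "arm_command", "data": {"series": "0 0 0 -0.076 255;0 0 0 -0.076 255;0 0 0 -0.075 255;-5 2 0 0 255;-11 4.5 0 0 255;-17 7 0 0 255;-23 9.5 0 0 255;-26 11 0 0 255;-28 11.5 0 0 255;-28 11.5 0 0 255;-26 11 0 0 255;-21 8.5 0 0 255;-17 7 0 0 255;-11 4.5 0 0 255;-6 2.5 0 0 255;0 0 0 0 255;0 0 0 0 255;0 0 0 0 255"}}

```text
time_s: 19.77
tool_pos: [0.5779, -0.2676, 0.1602]
tool_rot: [-180.0, -0.1, 83.7]
force: [0.4, 0.8, 0.4]
grip_width: 0.0004
grasp_force: 0.0
```

```bash
python3 m.py; python3 - <<'E'
from h import *
im=cv2.imread('pics/top5.png')[160:300,210:390]
cv2.imwrite('pics/t9.png',cv2.resize(im,None,fx=4.3,fy=4.2,interpolation=3))
E
```

```text
19.7667 [ 0.577908   -0.2676475   0.16018689] 83.73659443834366 [0.35475708 0.83849988 0.35731457]
tool (np.float64(0.2081), np.float64(263.71))
top red [285.3, 217.1] 30 [ 0.5844 -0.0045  0.125 ] (np.float64(0.0586), np.float64(106.14))
top orange [381.5, 231.1] 36 [ 0.5806 -0.2344  0.135 ] (np.float64(0.1748), np.float64(263.39))
top yellow [261.2, 221.4] 26 [0.5703 0.0528 0.099 ] (np.float64(0.1176), np.float64(104.98))
scene red [260.1, 226.5] 63 [ 0.5771 -0.0105  0.125 ] (np.float64(0.0555), np.float64(115.12))
scene orange [273.3, 169.0] 7 [0.782  0.1092 0.135 ] (np.float64(0.2486), np.float64(43.16))
scene orange [369.9, 262.6] 79 [ 0.581  -0.2332  0.135 ] (np.float64(0.1735), np.float64(263.47))
scene yellow [232.9, 228.7] 44 [0.5711 0.055  0.099 ] (np.float64(0.1195), np.float64(104.32))
wrist orange [280.8, 178.8] 474 [ 0.5807 -0.2337  0.135 ] (np.float64(0.1741), np.float64(263.39))
```

View pics/t9.png

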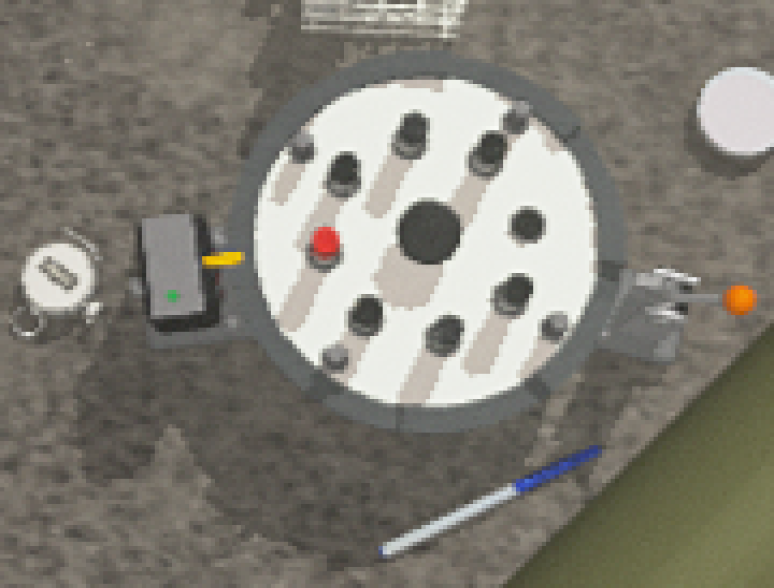

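The top view shows the red cap at crop (325,241), in line with the pointer. The pegs are at (303,147), (516,117), (555,324) and (335,356). I'll do a joint fit.

```bash
python3 - <<'E'
from h import *
from scipy.optimize import least_squares
T=cal('top');S=cal('scene');f=lambda u,v:(210+u/4.3-.4,160+v/4.2-.4);rd=np.radians;P=np.pi
# x: cx,cy,yaw,phiA,phiB,pegoffset ; entries: cam,px,r,angle fn,z
o=[(T,f(430,232),0,lambda x:0,.11)]
for C,p in((T,(294.5,232.8)),(S,(260,239.9))):o.append((C,p,.06,lambda x:P/2+x[3],.122))
for C,p in((T,(285.3,217.1)),(S,(260.1,226.5))):o.append((C,p,.06,lambda x:P/2+x[4],.122))
for C,p in((T,(355.8,223.8)),(S,(338.8,245.8))):o.append((C,p,.11,lambda x:rd(-112.5),.137))
for C,p in((T,(381.5,231.1)),(S,(370,262.6))):o.append((C,p,.174,lambda x:rd(-112.5),.135))
for C,p in((T,(261.2,221.4)),(S,(233,228.7))):o.append((C,p,.117,lambda x:P/2,.099))
for k,p in enumerate([(407,88),(271,251),(446,385),(580,217)]):o.append((T,f(*p),.09,lambda x,k=k:x[3]+x[5]+k*P/2,.112))
for k,p in enumerate([(516,117),(303,147),(335,356),(555,324)]):o.append((T,f(*p),.09,lambda x,k=k:x[4]+x[5]+k*P/2,.112))
def res(x,fr=True):
    out=[]
    for C,p,r,a,z in o:
        t=x[2]+a(x);off=np.array(x[6:8]) if C is S else 0
        out+=list(proj(C,(x[0]+r*np.cos(t),x[1]+r*np.sin(t),z))+off-p)
    return np.array(out)
s=least_squares(res,[.6007,-.0608,.2836,.79,0,-.83,0,0],loss='soft_l1',x_scale=[.01]*2+[.1]*4+[1]*2)
J=s.jac;cov=np.linalg.inv(J.T@J)*(2*s.cost/(len(s.fun)-8))
print(s.x.round(4));print(np.sqrt(np.diag(cov)).round(4));print(res(s.x).reshape(-1,2).round(1).tolist())
E
```

```text
[ 0.6003 -0.0611  0.2791  0.774   0.0207 -0.8018  0.4593 -0.0847]
[0.0006 0.0006 0.0072 0.0257 0.0272 0.0252 0.5211 0.5605]
[[-0.6, 0.2], [-0.1, 0.8], [-0.1, -1.5], [-0.4, 0.9], [-0.5, -1.1], [-0.8, 0.5], [-0.7, 0.8], [-0.2, -0.0], [0.7, 0.2], [0.5, 1.0], [0.7, 1.2], [0.1, -1.2], [-0.3, -0.4], [0.6, 0.3], [1.1, -0.5], [0.7, -1.4], [-0.7, -1.2], [-0.3, 0.0], [0.7, 0.0]]
```

The carousel is at about 0.00 to 0.02 rad, well inside the window. Now I'll tip the pawl back in.

Request:
{"op": "arm_command", "data": {"series": "0 0 6 0 255;0 0 10 0 255;0 0 12 0 255;0 0 12 0 255;0 0 10 0 255;0 0 6 0 255;0 0 4 0 255;0 0 0 0 255;0 0 0 0 255"}}

```text
time_s: 20.67
tool_pos: [0.5779, -0.269, 0.1005]
tool_rot: [180.0, 0.0, 83.7]
force: [-0.4, 0.5, 0.0]
grip_width: 0.0004
grasp_force: 0.0
```

Request:
{"op": "arm_command", "data": {"series": "3 0 0 0 255;3 0 0 0 255;3 0 0 0 255;3 0 0 0 255;3 0 0 0 255;3 0 0 0 255;3 0 0 0 255;3 0 0 0 255;3 0 0 0 255;3 0 0 0 255;3 0 0 0 255;3 0 0 0 255;3 0 0 0 255;3 0 0 0 255;3 0 0 0 255;3 0 0 0 255;3 0 0 0 255;3 0 0 0 255;2 0 0 0 255;0 0 0 0 255"}}

```text
time_s: 22.33
tool_pos: [0.5842, -0.2124, 0.1004]
tool_rot: [-180.0, -0.0, 83.7]
force: [-0.3, 0.1, 0.2]
grip_width: 0.0005
grasp_force: 0.0
```

```bash
python3 m.py
```

```text
22.3333 [ 0.58416739 -0.21241219  0.1003826 ] 83.74506369270952 [-0.31677142  0.14822264  0.15079259]
tool (np.float64(0.1525), np.float64(263.78))
top red [285.4, 217.2] 31 [ 0.5842 -0.0048  0.125 ] (np.float64(0.0584), np.float64(106.41))
top orange [355.4, 224.1] 28 [ 0.5888 -0.1716  0.135 ] (np.float64(0.1115), np.float64(263.86))
top yellow [261.2, 221.4] 26 [0.5703 0.0528 0.099 ] (np.float64(0.1176), np.float64(104.98))
scene red [260.1, 226.5] 64 [ 0.5771 -0.0105  0.125 ] (np.float64(0.0555), np.float64(115.12))
scene yellow [233.0, 228.8] 44 [0.571  0.0546 0.099 ] (np.float64(0.1192), np.float64(104.45))
wrist orange [279.8, 186.8] 557 [ 0.587  -0.1719  0.135 ] (np.float64(0.1119), np.float64(262.98))
```

The knob is back over the rim. I'll retreat outward and up, then verify.

Request:
{"op": "arm_command", "data": {"series": "-4 0 0 0 255;-8 0 0 0 255;-10 0 0 0 255;-10 0 0 0 255;-8 0 0 0 255;-4 0 -4 0 255;0 0 -10 0 255;0 0 -14 0 255;0 0 -14 0 255;0 0 -10 0 255;0 0 -6 0 255;0 0 0 0 255;0 0 0 0 255;0 0 0 0 255;0 0 0 0 255;0 0 0 0 255"}}

```text
time_s: 23.82
tool_pos: [0.5788, -0.2566, 0.1577]
tool_rot: [-179.9, -0.0, 83.7]
force: [0.1, 0.9, 0.0]
grip_width: 0.0005
grasp_force: 0.0
```

```bash
python3 m.py
```

```text
23.8167 [ 0.57877165 -0.25660618  0.15774868] 83.70159636984098 [0.0606578  0.92755927 0.01534492]
tool (np.float64(0.197), np.float64(263.61))
top red [285.3, 217.1] 30 [ 0.5844 -0.0045  0.125 ] (np.float64(0.0586), np.float64(106.14))
top orange [355.6, 223.9] 37 [ 0.5893 -0.172   0.135 ] (np.float64(0.1118), np.float64(264.16))
top yellow [261.2, 221.4] 26 [0.5703 0.0528 0.099 ] (np.float64(0.1176), np.float64(104.98))
scene red [260.1, 226.5] 64 [ 0.5771 -0.0105  0.125 ] (np.float64(0.0555), np.float64(115.12))
scene orange [338.8, 245.6] 57 [ 0.5942 -0.1692  0.135 ] (np.float64(0.1086), np.float64(266.55))
scene yellow [233.0, 228.7] 45 [0.5713 0.0548 0.099 ] (np.float64(0.1193), np.float64(104.29))
wrist orange [284.7, 94.1] 405 [ 0.5896 -0.1713  0.135 ] (np.float64(0.111), np.float64(264.26))
```

The knob is back at its original pawl-down pixels in both cameras and the carousel hasn't moved, so I'll hand in.

```bash
python3 -c "
from cell import env
print(env.sign_off())"
```

```text
the job is handed in; nothing more can be done
None
```

The job is handed in: the pawl was thrown over, the carousel pushed back until the red cap stood at the pointer (about 0.02 rad off by my fit, within its error), and the pawl tipped back fully into the notch, with 24 s on the clock. My first try at the pawl missed it and touched nothing.

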